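# Clamp the dust-extraction tube joint

## Robot

A 7-joint arm with a two-finger parallel gripper is mounted at the origin on the work surface. World frame = base frame: x ahead of the robot, y to its left, z up, the work surface at z = 0. Lengths are in m, angles in rad, forces in N, time in s.
With the tool pointing down it reaches from about 0.4 to 0.85 m from the base axis. Payload 10.4 kg.
Tool frame: the origin (TCP) lies between the finger pads; the fingertips stand manip.finger_overhang ahead of it and the grasp point (between the pads) lies 11 mm behind it (manip.finger_overhang is the distance from the TCP to the fingertips, in m); x points along the fingers, z is the direction in which the jaws open and shut, and the axes are right-handed (so a half turn about x gives the same grasp; the last joint's range is limited). The gripper opens to 85 mm and grips with 20 to 120 N. Pads are 22 mm wide; open, the fingers measure 114 mm over their backs; the gripper's body (76 mm by 85 mm) begins 54 mm behind the grasp point. The pads swing forward as they close: fully open they stand 13 mm farther back than shut.
Start: joints at [-0.023, 0.332, -0.065, 1.46, 0.022, 1.35, -0.088], TCP at [0.625, 0, 0.201] pointing down, gripper open.
Joint ranges: [-2.6, 2.6], [-0.5, 2.12], [-1.47, 1.34], [0.16, 2.42], [-1.27, 4.41], [0.06, 2.06], [-2.6, 2.6]. Speed limits (rad/s): [2.22, 2.22, 2.79, 2.79, 3.14, 3.14, 3.14].

## Interface

Orientations are given as a unit quaternion [x, y, z, w].
In Python, from workcell import get_obs, camera, workorder, manip gives the robot as it stands. The module is installed in compiled form; this text tells all that it offers.
- The arm moves only by the tool play_rows, never from a script. Its argument "increments" is text: rows parted by semicolons, each of 4 numbers parted by spaces: the shift along the tool's x, y, z in m, then the turn about the tool's x in rad. A call has 1 to 20 rows; each row shifts and turns the pose as measured when the row begins, along the tool's axes as they then stand; what a row does not reach is not made up. A row lasts 1/10 s, in which the tool goes at most 50 mm and 8.59 degrees, less where a joint would pass 70% of its speed; a pose out of reach is approached as far as the arm can. A call is refused whole if a number of a shift passes 0.05 or a number of a turn 0.15, either way. A call with a gripper value outside its range is refused whole. "hand" is the gripper command: -1 is fully open, 1 is shut, values between are in proportion, set as the call begins (left out, the last holds). The fingers move at their own pace and stop on an object; "squeeze" is the grip in N (left out, the last holds). Time passes only in rows, so rows that do not move let the fingers close. It gives the time, the measured TCP pose, the force and the opening at its end, in the units of the state.
- get_obs(): the state, without advancing time (a new reading comes with each control period).
- camera(name): name is "scene" or "side" or "wrist"; returns a dict with "img" (400x640x3 uint8, blue, green, red), "fov_y" (degrees; the focal length in pixels is half the picture's height over the tangent of half this angle, whatever the lens; pixels are square), "cx", "cy" (the principal point, pixels), "R" (3x3) and "t" (3): a world point X has camera coordinates R X + t; the wrist camera has in their place "tool_from_camera" (4x4, takes a point from camera to tool coordinates, whose origin is the TCP and whose axes are the tool frame's). Camera axes: x right, y down, z forward; pixel columns grow to the right and rows downward; lengths in m; the calibration is good to about 2 mm. A picture is of the moment at which its call begins: read the wrist's pose just before it. There is no depth.
- workorder.hand_in(): hands the job in, once; it reports no verdict.
The state is a dict: "clock": time; "joint_pos": joint angles; "joint_velocities": joint speeds; "tau": joint torques, N m; "position": TCP position; "ee_rot": TCP orientation; "ft_force": force on the tool from outside, world axes, zero at the start; "torque": the same for the moment, N m; "grip_width": opening from 0.0 (shut) to 1.0 (fully open).
Only numpy, scipy, OpenCV 4.12 (cv2) and the standard library are available. Lean on these libraries where they do the work, as an engineer would, in place of code of your own. Each camera call takes 0.05 s, during which the arm holds its last target.

## Task

Two dust-extraction ports stand on the table, each with a hinged clamp ring standing open. At the port where the bent steel tube sits flange to flange on the stub, swing the ring fully shut around the two flanges, and then swing its latch arm fully home across the gap to lock it. Leave the clamp ring of the bare port, the one without a tube, open as it is.

Things in the scene. Friction and masses are not known exactly. Their poses are not given: they have to be found in the camera images.
- port: Port to clamp (fixed): cream base 210 x 110 x 30 mm, stub; on its flange (74 mm wide, 82 mm high) sits the flange of a bent 40 mm steel tube, top 145 mm, running along +x and down into the base. Origin: stub axis at table height, z up, yaw varies. Ring radius 52 mm, z 68 to 96 mm, one half fixed on the +x side. In this frame the ring's hinge pin is at (0, +62) mm, the latch's pin at (+22, -75) mm.
- clamp (a joint): Angle of the port's swinging half ring about its upright hinge pin, rad: 0 shut, positive open, clockwise seen from above. Starts at 0.9 to 1.6. Turning with it, an upright round handle post, 16 mm thick, bare from z 96 to 145 mm; when shut it stands at (-80, 0) mm in the port's frame, that is (-80, -62) mm from the pin. Needs about 1.5 N at the post, stays where left.
- latch (a joint): Angle of the port's latch arm about its upright pin, rad: 0 home, the arm lying along the frame's -x across the gap of the ring; positive open, counter-clockwise seen from above. Starts at 1.0 to 1.45. Dark flat arm (z 96 to 102 mm) with an upright round post, 16 mm thick, up to z 145 mm, 70 mm from the pin; when home it stands at (-48, -75) mm. Needs about 1.5 N at the post, stays where left.
- spare_clamp_grip (a point): To be left alone: a point at z 125 mm in the like handle post on the open half ring of the bare port, which is built the same but has no bent tube and no upper flange. One port stands left of the table's middle and one right, either way round.

How it is judged:
On the way, in this order (a step that is already met when the one before it is completed fails the run):
1. the ring is swung shut around both flanges while the latch is still open (value of joint clamp below 0.18 rad and value of joint latch above 0.6 rad), for 0.2 s.
2. the latch arm is swung home with the ring shut (value of joint each of clamp, latch below 0.18 rad), for 0.2 s.
At the end, for the whole second after the job is handed in: The ring of the port with the tube is shut and its latch home, each within 0.18 rad (10 degrees), and the handle post of the bare port's ring is within 25 mm of where it was (all of step 2 and distance of spare_clamp_grip from where it was at the start of the episode below 0.025 m); the robot touches nothing.
It fails at once if the bare port's clamp ring is moved (its post by more than 25 mm) (distance of spare_clamp_grip from where it was at the start of the episode above 0.025 m).
It also fails if it takes over 58 s, if anything falls off the work surface, if the arm or the gripper's body presses on something with over 40 N, if the wrist force passes 120 N, or if a joint passes its speed limit or range.

## Working session

There is one attempt and no reset: what is moved stays moved. The work goes in short steps, Python scripts to look and compute and a tool call to move; the robot and the scene stay as the last step left them, time stands still between calls to the robot, and variables do not carry over. Pictures are saved under pics/ and viewed, and the job is handed in when it is done.

Besides the shell and the picture viewer there is one more tool, called after "Call:" by a JSON object that holds its "method" and its "body", one argument or row to a line. play_rows: Moves the arm, as the interface text tells. Its arguments: {"type":"object","properties":{"increments":{"type":"string"},"hand":{"type":"number"},"squeeze":{"type":"number"}},"required":["increments"]}

```bash
mkdir -p pics; python3 - <<'E'
from workcell import get_obs,camera,manip
import cv2,numpy as np
o=get_obs()
print(o['clock'],o['position'],o['ee_rot'],o['grip_width'],manip.finger_overhang)
for n in ['scene','side','wrist']:
    c=camera(n); cv2.imwrite(f'pics/{n}0.png',c['img'])
    print(n,c['fov_y'],c['cx'],c['cy'],c.get('R'),c.get('t'),c.get('tool_from_camera'))
E
```

```text
0.0 [ 6.24573836e-01 -9.42639200e-07  2.00021441e-01] [-4.94171124e-05  7.07613167e-01 -2.48311602e-06  7.06600031e-01] 0.9977278413169556 0.008
scene 43.159052704838615 313.19043988216447 190.41353589954304 [[-0.62876001  0.77758271 -0.00509699]
 [ 0.65780092  0.52838504 -0.53675618]
 [-0.41467916 -0.34084362 -0.84372201]] [ 0.35173777 -0.27273122  1.26219646] None
side 44.67500664200047 316.54945641865623 192.95226740376015 [[ 0.90759485 -0.41980323  0.00606948]
 [-0.24329022 -0.53765394 -0.80730298]
 [ 0.34217168  0.73122739 -0.59010597]] [-0.48869756  0.19426498  0.80133242] None
wrist 60.550182328531804 322.4612115932183 202.16604573311886 None None [[-2.01620822e-04 -2.79221554e-01  9.60226683e-01 -1.72049254e-01]
 [-2.48544109e-04 -9.60226659e-01 -2.79221599e-01  7.18558259e-02]
 [ 9.99999949e-01 -2.94955574e-04  1.24202816e-04 -1.32187097e-03]
 [ 0.00000000e+00  0.00000000e+00  0.00000000e+00  1.00000000e+00]]
```

View pics/scene0.png

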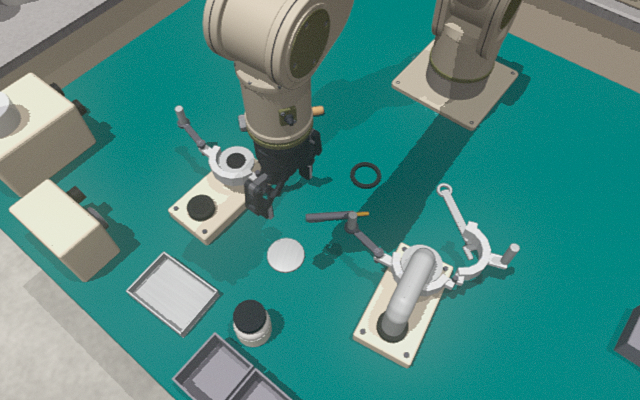

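View pics/side0.png

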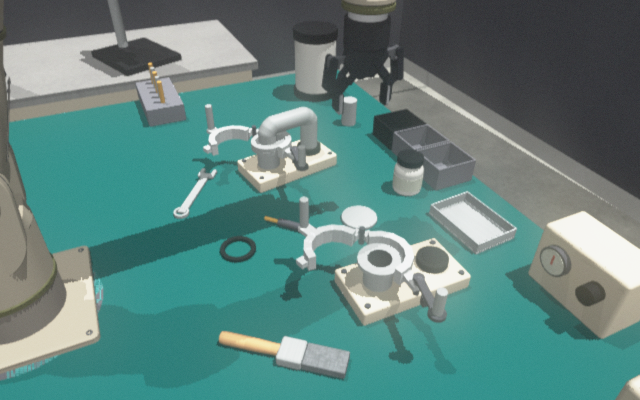

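View pics/wrist0.png

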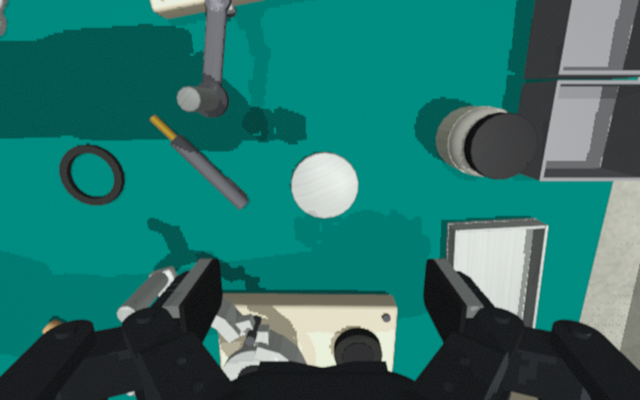

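```bash
python3 - <<'E'
import cv2
a=cv2.imread('pics/scene0.png')[170:370,300:540];cv2.imwrite('pics/sc.png',cv2.resize(a,None,fx=3.3,fy=3,interpolation=cv2.INTER_CUBIC) if 0 else cv2.resize(a,(720,600),interpolation=cv2.INTER_CUBIC))
a=cv2.imread('pics/side0.png')[80:200,180:360];cv2.imwrite('pics/sd.png',cv2.resize(a,(720,480),interpolation=cv2.INTER_CUBIC))
E
```

```text
(no output)
```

View pics/sc.png

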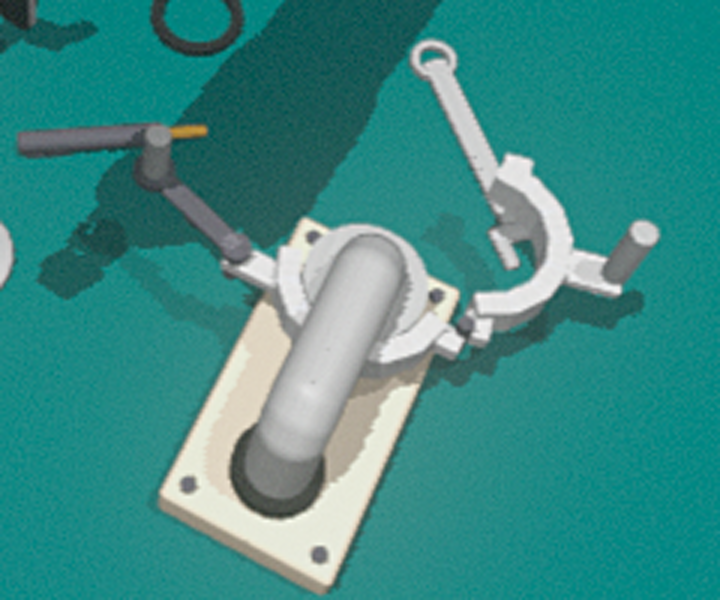

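View pics/sd.png

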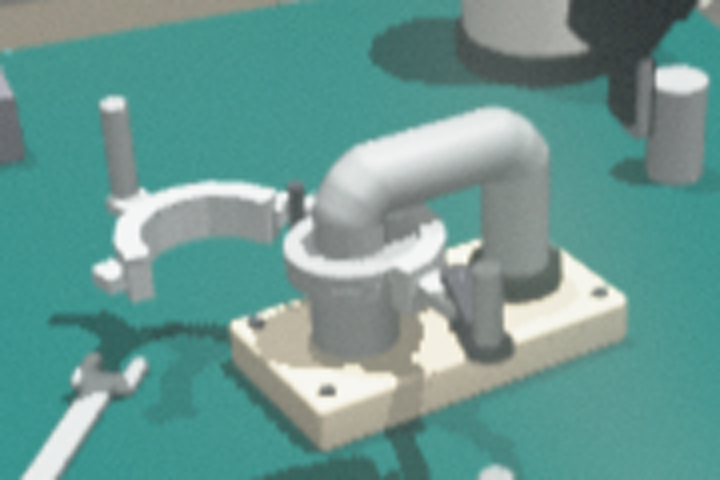

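```bash
cat >fit.py <<'E'
import numpy as np
from scipy.optimize import least_squares
from workcell import camera
def proj(c,X):
    f=200/np.tan(np.radians(c['fov_y']/2)); q=c['R']@X+c['t']
    return np.array([c['cx']+f*q[0]/q[2],c['cy']+f*q[1]/q[2]])
def R(a): return np.array([[np.cos(a),-np.sin(a)],[np.sin(a),np.cos(a)]])
def world(p):
    x,y,yaw,c,l=p; T=lambda v,z: np.r_[R(yaw)@np.array(v)+[x,y],z]
    hp=np.array([0,.062]); lp=np.array([.022,-.075])
    return dict(hinge=T(hp,.1),lpin=T(lp,.104),cpost=T(hp+R(-c)@[-.08,-.062],.145),lpost=T(lp+R(l)@[-.07,0],.145))
E
python3 - <<'E'
from fit import *
s=camera('scene');d=camera('side')
m=[(s,'cpost',515,247.7),(s,'lpost',352.7,215),(s,'lpin',378.3,251),(s,'hinge',455.3,277),(d,'cpost',208.3,105.5),(d,'lpost',301.7,146),(d,'hinge',254,126.5)]
def res(p):
    w=world(p); return np.concatenate([proj(c,w[n])-[u,v] for c,n,u,v in m])
best=None
for yaw in np.arange(-3,3,.5):
    r=least_squares(res,[.6,.25,yaw,1.2,1.2])
    if best is None or r.cost<best.cost: best=r
print(best.x,best.cost);print(best.fun.round(1))
w=world(best.x)
for k in w: print(k,w[k].round(4))
x,y,yaw,c,l=best.x
for dx in(0,.145): print(np.array([x,y])+R(yaw)@[dx,0])
f=world([x,y,yaw,0,0]);print('goal',f['cpost'],f['lpost'])
# triangulate posts
for n,a,b in [('cpost',(515,247.7),(208.3,105.5)),('lpost',(352.7,215),(301.7,146))]:
    r=least_squares(lambda X:np.r_[proj(s,X)-a,proj(d,X)-b],[.6,.2,.1]);print(n,r.x,r.cost)
E
```

```text
[0.51555162 0.21164033 0.17344252 1.38029491 1.23375395] 2.7763089516051394
[-0.3 -0.2 -0.6 -0.7 -0.2  0.3 -0.1 -0.1 -0.3 -1.1 -0.1 -0.5 -0.5 -1.6]
hinge [0.5049 0.2727 0.1   ]
lpin [0.5502 0.1416 0.104 ]
cpost [0.4184 0.3254 0.145 ]
lpost [0.5388 0.0725 0.145 ]
[0.51555162 0.21164033]
[0.65837611 0.2366636 ]
goal [0.4367519  0.19783439 0.145     ] [0.48121485 0.12948203 0.145     ]
cpost [0.4178393  0.32574046 0.14288935] 0.2441790297155308
lpost [0.5388797  0.07354121 0.14352374] 0.06038685000662384
```

Call:
{"method": "play_rows", "body": {
  "increments": "0 .0325 -.0207 0;0 .0325 -.0207 0;0 .0325 -.0207 0;0 .0325 -.0207 0;0 .0325 -.0207 0;0 .0325 -.0207 0;0 .0325 -.0207 0;0 .0325 -.0207 0;0 .0325 -.0207 0;0 .0325 -.0207 0;0 0 0 .15;0 0 0 .15;0 0 0 .15;0 0 0 .15;0 0 0 .15;0 0 0 .15;0 0 0 .15;0 0 0 .15"
}}

```text
clock: 2.05
position: [0.4073, 0.3372, 0.1985]
ee_rot: [0.402, 0.582, -0.403, 0.581]
ft_force: [-0.2, 0.2, 0.1]
grip_width: 1.001
```

```bash
cat >h.py <<'E'
from workcell import get_obs,camera
import numpy as np
from scipy.spatial.transform import Rotation as Ro
def tool(target):
    o=get_obs(); M=Ro.from_quat(o['ee_rot']).as_matrix()
    print('jaw',M[:,2].round(3),'y',M[:,1].round(3),'x',M[:,0].round(3),o['position'].round(4) if hasattr(o['position'],'round') else o['position'])
    return (M.T@(np.array(target)-o['position'])).round(4)
E
python3 - <<'E'
from h import *
import cv2
print(tool([.418,.3255,.117]), get_obs()['joint_pos'])
c=camera('wrist');cv2.imwrite('pics/w1.png',c['img'])
E
```

```text
jaw [ 0.352 -0.936  0.001] y [ 0.936  0.352 -0.002] x [-0.002 -0.002 -1.   ] [0.4073 0.3372 0.1985]
[0.0815 0.0061 0.0147] [-0.53376217  0.1384526  -0.26710061  1.70500505  0.03778852  1.30545227
 -2.01903666]
```

View pics/w1.png

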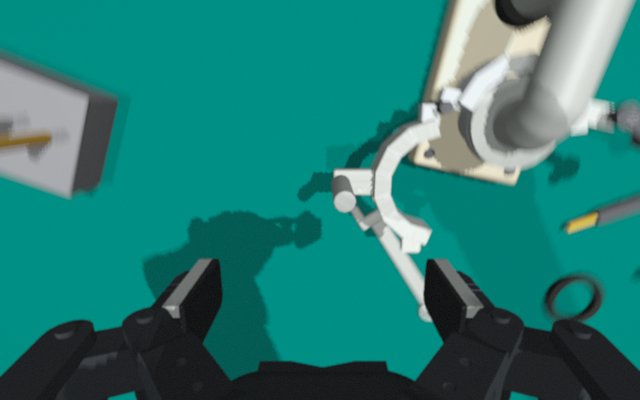

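Call:
{"method": "play_rows", "body": {
  "increments": "0 .0061 .0147 0;0 0 0 0;.028 0 0 0;.028 0 0 0;.025 0 0 0;0 0 0 0"
}}

```text
clock: 2.7
position: [0.4211, 0.323, 0.116]
ee_rot: [0.4, 0.583, -0.4, 0.583]
ft_force: [1.0, 0.4, -0.1]
grip_width: 1.001
```

```bash
python3 - <<'E'
from h import *
print(tool([.418,.3255,.117]))
E
```

```text
jaw [ 0.359 -0.933  0.001] y [0.933 0.359 0.001] x [ 0.001 -0.    -1.   ] [0.4211 0.323  0.116 ]
[-0.001  -0.002  -0.0035]
```

Well centred. Close lightly, then compute the arc.

Call:
{"method": "play_rows", "body": {
  "increments": "-.002 -.002 -.0035 0;0 0 0 0;0 0 0 0;0 0 0 0;0 0 0 0;0 0 0 0;0 0 0 0;0 0 0 0;0 0 0 0;0 0 0 0",
  "hand": 1,
  "squeeze": 20
}}

```text
clock: 3.7
position: [0.42, 0.3273, 0.1238]
ee_rot: [0.401, 0.583, -0.397, 0.585]
ft_force: [0.6, 0.9, -0.0]
grip_width: 0.001
```

```bash
cat >>h.py <<'E'
from fit import R
P=np.array([0.51555,0.21164]);YAW=.17344
def arc(which,angles):
    o=get_obs(); M=Ro.from_quat(o['ee_rot']).as_matrix(); p=np.array(o['position'])
    prev=p[:2]
    print(o['clock'],p.round(4),o['ft_force'],o['grip_width'])
    for a in angles:
        v=(np.array([0,.062])+R(-a)@[-.08,-.062]) if which=='c' else np.array([.022,-.075])+R(a)@[-.07,0]
        q=P+R(YAW)@v
        d=M.T@np.r_[q-prev,0]; print(round(a,2),q.round(4),d.round(4)); prev=q
    hp=P+R(YAW)@([0,.062] if which=='c' else [.022,-.075])
    r=R(-YAW)@(p[:2]-hp)
    ref=np.array([-.08,-.062]) if which=='c' else np.array([-.07,0])
    a=np.arctan2(r[1],r[0])-np.arctan2(ref[1],ref[0]); a=(a+np.pi)%(2*np.pi)-np.pi
    print('joint est',-a if which=='c' else a,'radius',np.hypot(*r))
E
python3 - <<'E'
from h import *
arc('c',np.arange(1.3,-.01,-.1))
E
```

```text
3.7 [0.42   0.3273 0.1238] [ 0.56537314  0.93778086 -0.01030869] 0.0006384801439526818
1.3 [0.4145 0.3183] [-0.0001 -0.0084  0.0064]
1.2 [0.4104 0.3091] [-0.0001 -0.0072  0.0071]
1.1 [0.4072 0.2994] [-0.0001 -0.0064  0.0078]
1.0 [0.4051 0.2896] [-0.0001 -0.0056  0.0084]
0.9 [0.4039 0.2795] [-0.     -0.0048  0.0089]
0.8 [0.4037 0.2694] [-0.     -0.0038  0.0094]
0.7 [0.4045 0.2593] [-0.     -0.0029  0.0097]
0.6 [0.4064 0.2494] [-0.     -0.0019  0.0099]
0.5 [0.4092 0.2396] [-0.     -0.0009  0.0101]
0.4 [0.413  0.2303] [-0.      0.0001  0.0101]
0.3 [0.4177 0.2213] [-0.      0.0011  0.0101]
0.2 [0.4232 0.2129] [0.     0.0021 0.0099]
0.1 [0.4296 0.205 ] [0.     0.0031 0.0096]
-0.0 [0.4368 0.1978] [0.     0.004  0.0093]
joint est 1.4045124631946937 radius 0.10090073568021111
```

```bash
python3 - <<'E'
from h import *
import cv2
c=camera('wrist');cv2.imwrite('pics/w2.png',c['img'])
s=camera('side')['img'][60:220,160:400];cv2.imwrite('pics/s2.png',cv2.resize(s,(720,480)))
print(get_obs()['position'])
E
```

```text
[0.41996656 0.32731359 0.12376388]
```

View pics/w2.png

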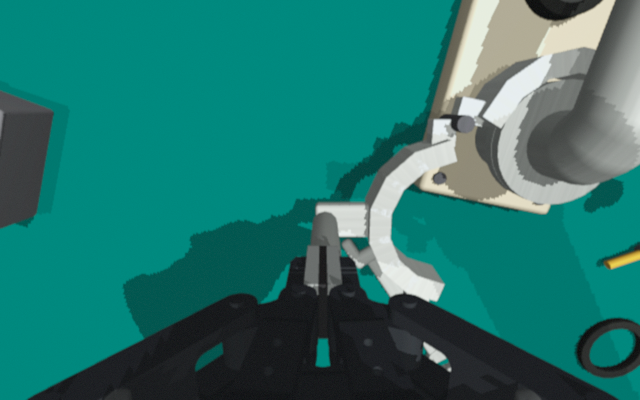

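View pics/s2.png

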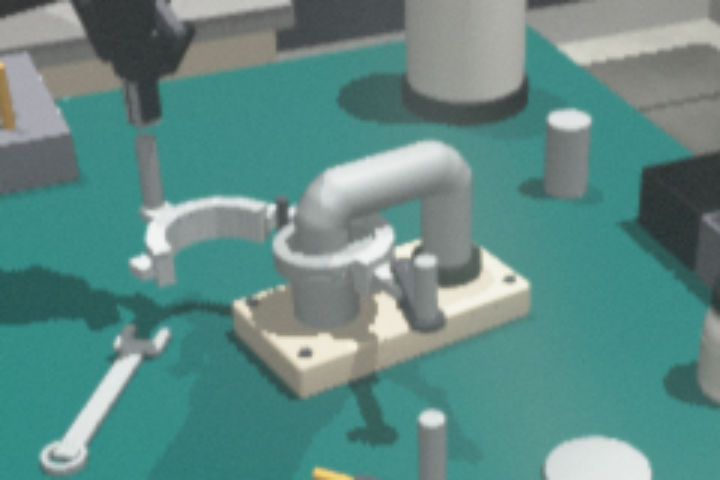

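```bash
python3 - <<'E'
from h import *
from fit import proj
d=camera('side');s=camera('scene')
p=np.array(get_obs()['position'])
f=lambda q:(3*(proj(d,q)-[160,60])).round(0)
print('tip',f(p-[0,0,.008]),'tcp',f(p),'posttop',f(np.array([.418,.3255,.145])),'base',f(np.array([.418,.3255,.1])))
import cv2
cv2.imwrite('pics/s3.png',cv2.resize(s['img'][180:320,440:600],(686,600)))
print(4.2857*(proj(s,p-[0,0,.008])-[440,180]),4.2857*(proj(s,np.array([.418,.3255,.145]))-[440,180]))
E
```

```text
tip [150. 167.] tcp [149. 157.] posttop [143. 133.] base [151. 187.]
[298.82738183 326.57077642] [320.98541002 288.78053979]
```

View pics/s3.png

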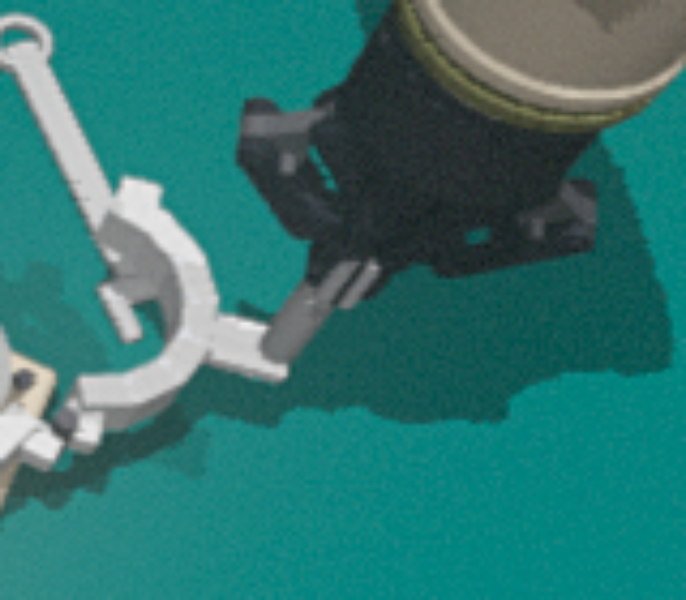

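```bash
python3 - <<'E'
from h import *
from fit import proj
import cv2
c=camera('wrist');T=np.linalg.inv(c['tool_from_camera']);f=200/np.tan(np.radians(c['fov_y']/2))
for q in [(.008,0,0),(0,0,0),(-.011,0,0),(-.03,0,0),(.008,.011,0),(.008,-.011,0),(.008,0,.0425),(-.005,0,.0425),(-.005,.011,.0425),(-.005,-.011,.0425)]:
    k=T@np.r_[q,1]; print(q,(c['cx']+f*k[0]/k[2]).round(),(c['cy']+f*k[1]/k[2]).round())
o=get_obs();print(o['position'],o['ee_rot'],o['joint_pos'],o['clock'])
d=camera('side');s=camera('scene')
p0=np.array([.6246,0,.2])
for dz in (-.008,0,.04):print(proj(s,p0+[0,0,dz]),proj(d,p0+[0,0,dz]))
E
```

```text
(0.008, 0, 0) 325.0 232.0
(0, 0, 0) 325.0 238.0
(-0.011, 0, 0) 325.0 246.0
(-0.03, 0, 0) 326.0 263.0
(0.008, 0.011, 0) 325.0 214.0
(0.008, -0.011, 0) 325.0 250.0
(0.008, 0, 0.0425) 401.0 232.0
(-0.005, 0, 0.0425) 406.0 241.0
(-0.005, 0.011, 0.0425) 408.0 222.0
(-0.005, -0.011, 0.0425) 405.0 260.0
[0.4199679  0.3273464  0.12377856] [ 0.40134179  0.5828008  -0.39662597  0.5847699 ] [-0.51817749  0.19634537 -0.25657899  1.80086847  0.05594159  1.14413989
 -1.99190232] 3.95
[287.96422242 211.49774954] [359.38135181 132.12174135]
[287.7354586  209.06611799] [359.63311219 128.29716953]
[286.53378583 196.29300785] [360.93273684 108.55415972]
```

Call:
{"method": "play_rows", "body": {
  "increments": "-.006 0 0 0;0 0 0 0;0 0 0 0;0 0 0 0;0 0 0 0;0 0 0 0;0 0 0 0;0 0 0 0",
  "hand": -1
}}

```text
clock: 4.85
position: [0.42, 0.3273, 0.1304]
ee_rot: [0.401, 0.583, -0.397, 0.585]
ft_force: [-1.1, 1.0, -0.3]
grip_width: 0.999
```

```bash
python3 - <<'E'
from h import *
import cv2
print(tool([.418,.3255,.092]))
c=camera('wrist');cv2.imwrite('pics/w4.png',c['img'])
E
```

```text
jaw [ 0.363 -0.932 -0.001] y [0.932 0.363 0.007] x [ 0.006  0.004 -1.   ] [0.42   0.3273 0.1304]
[ 0.0384 -0.0028  0.001 ]
```

View pics/w4.png

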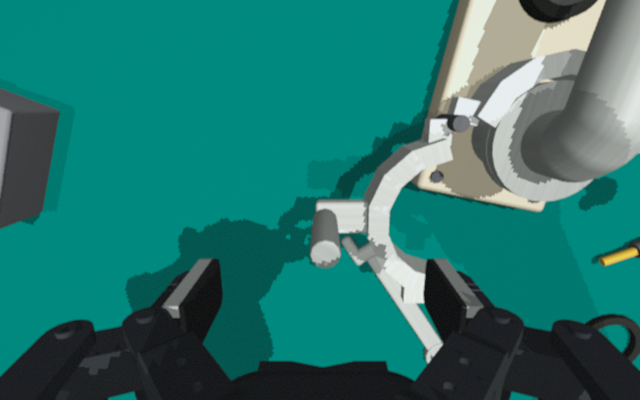

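Call:
{"method": "play_rows", "body": {
  "increments": ".013 -.0028 .001 0;.013 0 0 0;.013 0 0 0;0 0 0 0"
}}

```text
clock: 5.3
position: [0.4172, 0.3248, 0.087]
ee_rot: [0.401, 0.583, -0.397, 0.585]
ft_force: [-0.8, -0.5, -0.3]
grip_width: 0.998
```

Call:
{"method": "play_rows", "body": {
  "increments": "0 0 0 0;0 0 0 0;0 0 0 0;0 0 0 0;0 0 0 0;0 0 0 0;0 0 0 0;0 0 0 0;0 0 0 0",
  "hand": 1,
  "squeeze": 20
}}

```text
clock: 6.2
position: [0.4175, 0.325, 0.0873]
ee_rot: [0.401, 0.583, -0.397, 0.585]
ft_force: [0.5, 0.0, -0.9]
grip_width: 0.181
```

```bash
python3 - <<'E'
from h import *
arc('c',np.arange(1.3,-.01,-.1))
E
```

```text
6.2 [0.4175 0.325  0.0873] [ 0.45343267  0.02136241 -0.89267541] 0.18144469560752952
1.3 [0.4145 0.3183] [-0.     -0.0053  0.0052]
1.2 [0.4104 0.3091] [-0.0001 -0.0072  0.0071]
1.1 [0.4072 0.2994] [-0.0001 -0.0064  0.0078]
1.0 [0.4051 0.2896] [-0.     -0.0056  0.0084]
0.9 [0.4039 0.2795] [-0.     -0.0048  0.0089]
0.8 [0.4037 0.2694] [-0.     -0.0038  0.0094]
0.7 [0.4045 0.2593] [-0.     -0.0029  0.0097]
0.6 [0.4064 0.2494] [-0.     -0.0019  0.0099]
0.5 [0.4092 0.2396] [-0.     -0.0009  0.0101]
0.4 [0.413  0.2303] [-0.      0.0001  0.0101]
0.3 [0.4177 0.2213] [-0.      0.0011  0.0101]
0.2 [0.4232 0.2129] [0.     0.0021 0.0099]
0.1 [0.4296 0.205 ] [0.     0.0031 0.0096]
-0.0 [0.4368 0.1978] [0.     0.004  0.0093]
joint est 1.3726251411740353 radius 0.10181846068079008
```

Call:
{"method": "play_rows", "body": {
  "increments": "0 -.0053 .0052 0;0 -.0072 .0071 0;0 -.0064 .0078 0;0 -.0056 .0084 0;0 -.0048 .0089 0;0 -.0038 .0094 0"
}}

```text
clock: 6.8
position: [0.3994, 0.2691, 0.0873]
ee_rot: [0.4, 0.585, -0.394, 0.584]
ft_force: [-1.2, 4.3, -0.9]
grip_width: 0.179
```

```bash
python3 - <<'E'
from h import *
arc('c',[.7,.6,.5,.4,.3,.2,.1,0,-.03])
E
```

```text
6.8 [0.3994 0.2691 0.0873] [-1.2036515   4.26465341 -0.8540061 ] 0.17904164283647353
0.7 [0.4045 0.2593] [-0.0001  0.0011  0.011 ]
0.6 [0.4064 0.2494] [-0.0001 -0.002   0.0099]
0.5 [0.4092 0.2396] [-0.0001 -0.001   0.0101]
0.4 [0.413  0.2303] [-0.0001  0.0001  0.0101]
0.3 [0.4177 0.2213] [-0.0001  0.0011  0.0101]
0.2 [0.4232 0.2129] [-0.      0.0021  0.0099]
0.1 [0.4296 0.205 ] [-0.      0.003   0.0096]
0 [0.4368 0.1978] [-0.      0.004   0.0093]
-0.03 [0.439  0.1958] [-0.      0.0014  0.0027]
joint est 0.798883999020676 radius 0.10550021296517183
```

Following well, low forces.

Call:
{"method": "play_rows", "body": {
  "increments": "0 .0011 .011 0;0 -.002 .0099 0;0 -.001 .0101 0;0 .0001 .0101 0;0 .0011 .0101 0"
}}

```text
clock: 7.3
position: [0.413, 0.2161, 0.0871]
ee_rot: [0.398, 0.587, -0.396, 0.583]
ft_force: [-0.6, 4.3, -0.4]
grip_width: 0.177
```

```bash
python3 - <<'E'
from h import *
arc('c',[.2,.1,0,-.03])
E
```

```text
7.3 [0.413  0.2161 0.0871] [-0.55868279  4.25056551 -0.37057469] 0.1773776397188201
0.2 [0.4232 0.2129] [-0.0001  0.0083  0.0068]
0.1 [0.4296 0.205 ] [-0.0001  0.003   0.0097]
0 [0.4368 0.1978] [-0.0001  0.004   0.0093]
-0.03 [0.439  0.1958] [-0.      0.0014  0.0027]
joint est 0.28028180191954855 radius 0.10786937364400427
```

Call:
{"method": "play_rows", "body": {
  "increments": "0 .0083 .0068 0;0 .003 .0097 0;0 .004 .0093 0;0 .001 .002 0;0 0 0 0"
}}

```text
clock: 7.8
position: [0.4303, 0.197, 0.0866]
ee_rot: [0.393, 0.594, -0.398, 0.578]
ft_force: [2.0, 0.6, -0.9]
grip_width: 0.178
```

```bash
python3 - <<'E'
from h import *
import cv2
arc('c',[.0,-.03])
s=camera('scene')['img'][170:350,330:550];cv2.imwrite('pics/s5.png',cv2.resize(s,None,fx=3.3,fy=3.3))
E
```

```text
7.8 [0.4303 0.197  0.0866] [ 1.97278434  0.55525322 -0.92081476] 0.17807550070103323
0.0 [0.4368 0.1978] [-0.0001  0.0063  0.0017]
-0.03 [0.439  0.1958] [-0.0001  0.0014  0.0027]
joint est 0.03982654036101163 radius 0.10621821201261855
```

View pics/s5.png

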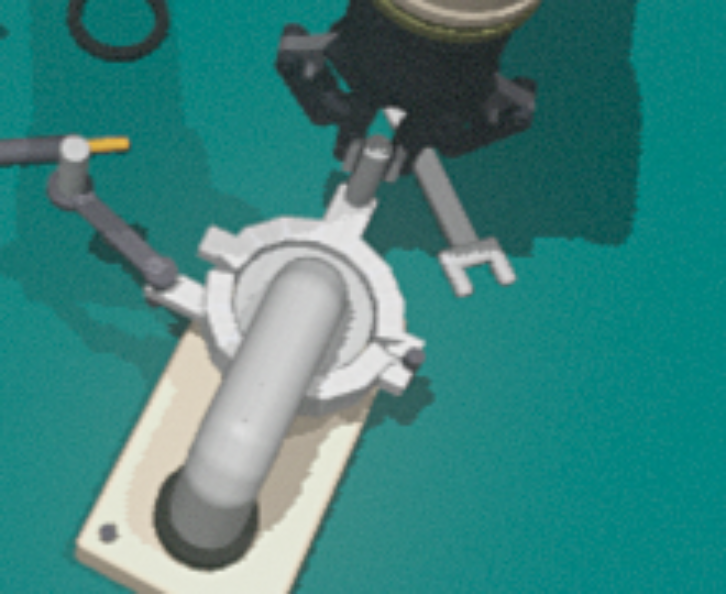

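Call:
{"method": "play_rows", "body": {
  "increments": "0 .004 .004 0;0 .004 .004 0;0 .002 .004 0;0 0 0 0"
}}

```text
clock: 8.25
position: [0.4303, 0.1978, 0.0861]
ee_rot: [0.386, 0.605, -0.398, 0.572]
ft_force: [1.0, -1.3, -1.3]
grip_width: 0.177
```

```bash
python3 - <<'E'
from h import *
arc('c',[.0,-.03])
E
```

```text
8.25 [0.4303 0.1978 0.0861] [ 0.97806359 -1.29094697 -1.30670355] 0.1772986156906924
0.0 [0.4368 0.1978] [-0.0003  0.006   0.0024]
-0.03 [0.439  0.1958] [-0.0001  0.0013  0.0027]
joint est 0.044869787874063594 radius 0.10572239139462065
```

Call:
{"method": "play_rows", "body": {
  "increments": "0 0 0 0;0 0 0 0;0 0 0 0;0 0 0 0;0 0 0 0;0 0 0 0;-.02 0 0 0;-.03 0 0 0;-.03 0 0 0;-.02 0 0 0;0 0 0 0",
  "hand": -0.3
}}

```text
clock: 9.35
position: [0.4373, 0.192, 0.1888]
ee_rot: [0.387, 0.603, -0.401, 0.571]
ft_force: [0.3, 0.3, 0.0]
grip_width: 0.655
```

```bash
python3 - <<'E'
from h import *
import cv2
from fit import proj
print(tool([.5388,.073,.19]),get_obs()['joint_pos'])
c=camera('scene');s=c['img'][170:350,330:550];cv2.imwrite('pics/s6.png',cv2.resize(s,None,fx=3.3,fy=3.3))
print('cpost shut pred',3.3*(proj(c,np.array([.4368,.1978,.145]))-[330,170]))
E
```

```text
jaw [ 0.378 -0.925 -0.026] y [ 0.924  0.379 -0.04 ] x [-0.047  0.009 -0.999] [0.4373 0.192  0.1888]
[-0.007   0.0487  0.1484] [-0.33813005  0.05650881 -0.15295351  1.813016   -0.0220801   1.31027372
 -1.66700182]
cpost shut pred [375.44028152 144.65159391]
```

View pics/s6.png

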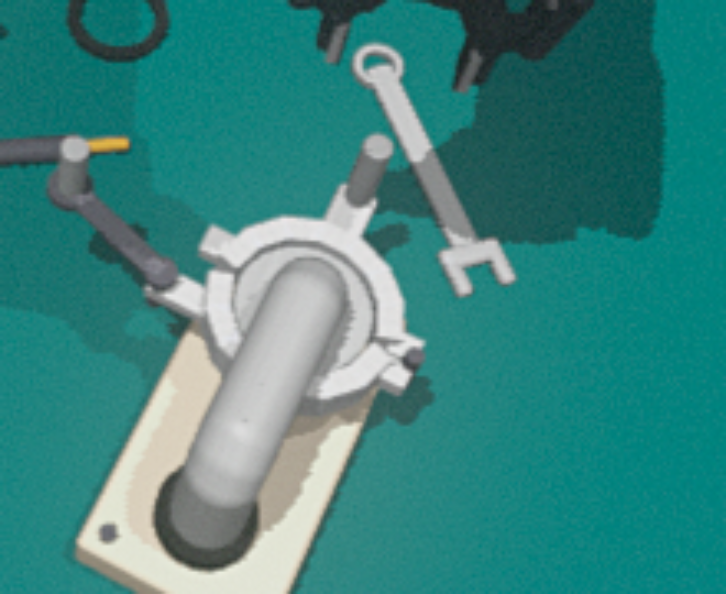

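Call:
{"method": "play_rows", "body": {
  "increments": "-.0015 .0097 .0297 0;-.0015 .0097 .0297 0;-.0015 .0097 .0297 0;-.0015 .0097 .0297 0;-.0015 .0097 .0297 0;0 0 0 -.13;0 0 0 -.13;0 0 0 -.13;0 0 0 0"
}}

```text
clock: 10.3
position: [0.5371, 0.0666, 0.177]
ee_rot: [0.26, 0.675, -0.275, 0.633]
ft_force: [0.1, 0.9, 0.3]
grip_width: 0.65
```

```bash
python3 - <<'E'
from h import *
import cv2
print(tool([.5388,.073,.089]),tool([.5388,.073,.145]))
c=camera('wrist');cv2.imwrite('pics/w7.png',c['img'])
E
```

```text
jaw [ 0.712 -0.701 -0.047] y [ 0.7    0.713 -0.041] x [-0.063  0.004 -0.998] [0.5371 0.0666 0.177 ]
jaw [ 0.712 -0.701 -0.047] y [ 0.7    0.713 -0.041] x [-0.063  0.004 -0.998] [0.5371 0.0666 0.177 ]
[0.0877 0.0094 0.0009] [ 0.0319  0.007  -0.0018]
```

View pics/w7.png

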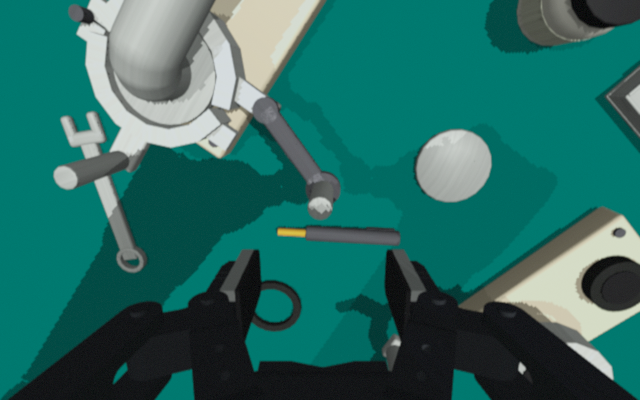

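Call:
{"method": "play_rows", "body": {
  "increments": "0 .0085 -.001 0;0 0 0 0;.028 0 0 0;.028 .001 .001 0;.025 .001 .001 0;0 0 0 0"
}}

```text
clock: 10.95
position: [0.5408, 0.0762, 0.0927]
ee_rot: [0.266, 0.673, -0.28, 0.631]
ft_force: [-0.8, -0.1, 0.0]
grip_width: 0.653
```

Call:
{"method": "play_rows", "body": {
  "increments": "0 0 0 0;0 0 0 0;0 0 0 0;0 0 0 0;0 0 0 0;0 0 0 0;0 0 0 0;0 0 0 0",
  "hand": 1,
  "squeeze": 20
}}

```text
clock: 11.75
position: [0.5419, 0.0772, 0.0955]
ee_rot: [0.267, 0.672, -0.28, 0.632]
ft_force: [1.0, 0.3, -6.2]
grip_width: 0.177
```

```bash
python3 - <<'E'
from h import *
arc('l',np.arange(1.1,-.01,-.1))
E
```

```text
11.75 [0.5419 0.0772 0.0955] [ 1.04017015  0.32433939 -6.19144245] 0.17746248603670312
1.1 [0.5297 0.0746] [ 0.0007 -0.0105 -0.0067]
1.0 [0.5231 0.077 ] [ 0.0004 -0.003  -0.0063]
0.9 [0.5168 0.08  ] [ 0.0004 -0.0024 -0.0066]
0.8 [0.5108 0.0837] [ 0.0004 -0.0017 -0.0068]
0.7 [0.5052 0.0879] [ 0.0003 -0.001  -0.0069]
0.6 [0.5001 0.0927] [ 0.0003 -0.0003 -0.007 ]
0.5 [0.4954 0.0979] [ 0.0003  0.0004 -0.007 ]
0.4 [0.4914 0.1036] [ 0.0003  0.0011 -0.0069]
0.3 [0.4879 0.1096] [ 0.0002  0.0018 -0.0068]
0.2 [0.485 0.116] [ 0.0002  0.0024 -0.0066]
0.1 [0.4828 0.1227] [ 0.0002  0.0031 -0.0063]
-0.0 [0.4812 0.1295] [ 0.0001  0.0037 -0.006 ]
joint est 1.2698265274451428 radius 0.0648765124725835
```

Call:
{"method": "play_rows", "body": {
  "increments": "0 -.007 -.0067 0;0 -.004 -.0063 0;0 -.003 -.0066 0;0 -.002 -.0068 0;0 -.001 -.0069 0;0 -.0003 -.007 0"
}}

```text
clock: 12.35
position: [0.501, 0.0931, 0.0963]
ee_rot: [0.268, 0.67, -0.281, 0.632]
ft_force: [1.9, -4.4, -11.3]
grip_width: 0.178
```

```bash
python3 - <<'E'
from h import *
arc('l',[.6,.5,.4,.3,.2,.1,0,-.05])
E
```

```text
12.35 [0.501  0.0931 0.0963] [  1.90106223  -4.37814897 -11.33188353] 0.17776594841414725
0.6 [0.5001 0.0927] [ 0.0001 -0.001  -0.0003]
0.5 [0.4954 0.0979] [ 0.0003  0.0004 -0.007 ]
0.4 [0.4914 0.1036] [ 0.0003  0.001  -0.0069]
0.3 [0.4879 0.1096] [ 0.0002  0.0017 -0.0068]
0.2 [0.485 0.116] [ 0.0002  0.0024 -0.0066]
0.1 [0.4828 0.1227] [ 0.0002  0.003  -0.0063]
0 [0.4812 0.1295] [ 0.0001  0.0037 -0.006 ]
-0.05 [0.4807 0.1329] [ 0.      0.002  -0.0028]
joint est 0.6046707721651421 radius 0.06897163715367625
```

Call:
{"method": "play_rows", "body": {
  "increments": "0 0 -.007 0;0 .001 -.0069 0;0 .0017 -.0068 0;0 .0024 -.0066 0;0 .003 -.0063 0;0 .0037 -.006 0;0 .002 -.003 0;0 0 0 0"
}}

```text
clock: 13.15
position: [0.4804, 0.132, 0.0981]
ee_rot: [0.267, 0.668, -0.284, 0.634]
ft_force: [5.9, -1.5, -12.2]
grip_width: 0.175
```

```bash
python3 - <<'E'
from h import *
import cv2
from fit import proj
arc('l',[0,-.05])
c=camera('scene');s=c['img'][170:350,330:550];cv2.imwrite('pics/s8.png',cv2.resize(s,None,fx=3.3,fy=3.3))
print('lpost home pred',3.3*(proj(c,np.array([.4812,.1295,.145]))-[330,170]))
E
```

```text
13.15 [0.4804 0.132  0.0981] [  5.88194707  -1.47789718 -12.18436938] 0.17512152243155377
0 [0.4812 0.1295] [-0.     -0.0012  0.0023]
-0.05 [0.4807 0.1329] [ 0.      0.002  -0.0028]
joint est -0.03658598795221257 radius 0.07039977513770662
lpost home pred [222.22628624 131.41659741]
```

View pics/s8.png

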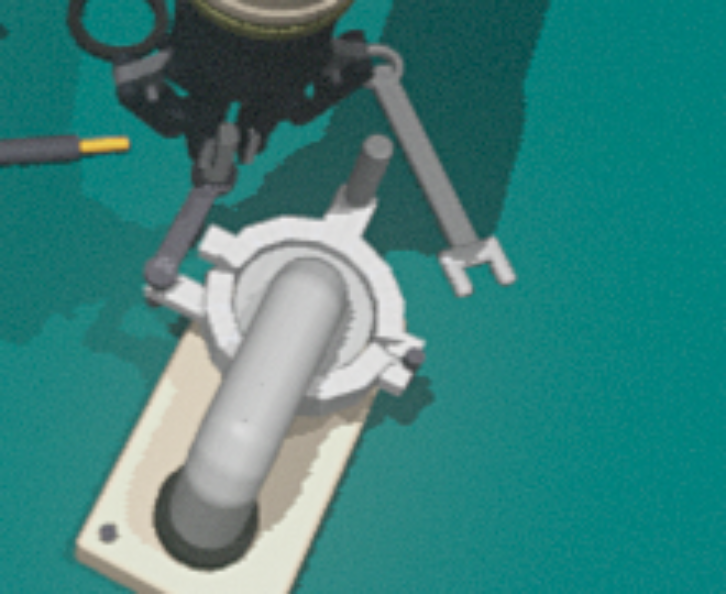

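Call:
{"method": "play_rows", "body": {
  "increments": "0 .003 -.004 0;0 .003 -.004 0;0 .003 -.004 0;0 0 0 0"
}}

```text
clock: 13.6
position: [0.4804, 0.1308, 0.0982]
ee_rot: [0.265, 0.663, -0.295, 0.635]
ft_force: [2.8, 4.0, -11.8]
grip_width: 0.174
```

Call:
{"method": "play_rows", "body": {
  "increments": "0 0 0 0;0 0 0 0;0 0 0 0;0 0 0 0;0 0 0 0;0 0 0 0;-.02 0 0 0;-.03 0 0 0;-.03 0 0 0;-.03 0 0 0;-.03 0 0 0;0 0 -.03 0;0 0 -.03 0;0 0 0 0",
  "hand": -0.3
}}

```text
clock: 15.0
position: [0.445, 0.1832, 0.249]
ee_rot: [0.266, 0.664, -0.292, 0.635]
ft_force: [0.3, 0.6, 0.8]
grip_width: 0.649
```

```bash
python3 - <<'E'
from h import *
import cv2
from fit import proj
o=get_obs();print(o['position'],o['ft_force'])
c=camera('scene');cv2.imwrite('pics/s9f.png',c['img']);s=c['img'][170:350,330:550];cv2.imwrite('pics/s9.png',cv2.resize(s,None,fx=3.3,fy=3.3))
d=camera('side');cv2.imwrite('pics/d9.png',d['img'])
E
```

```text
[0.44502128 0.1831953  0.24896493] [0.26207123 0.55894687 0.76866609]
```

View pics/s9.png

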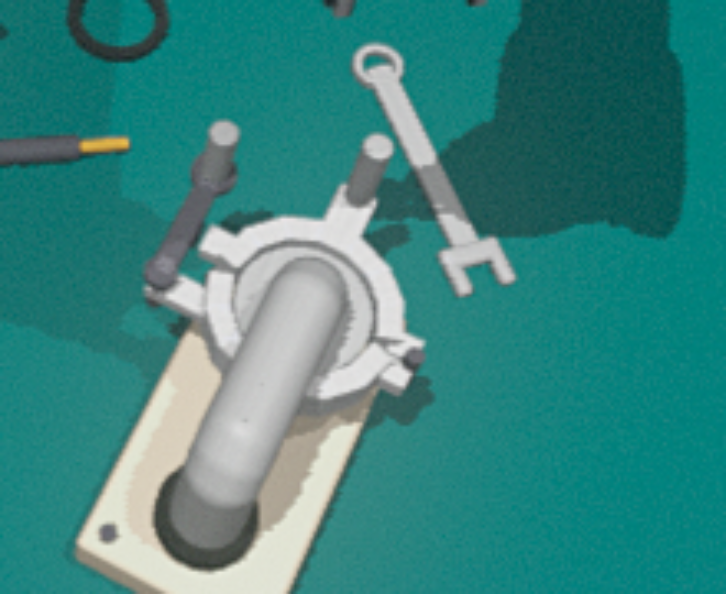

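View pics/d9.png

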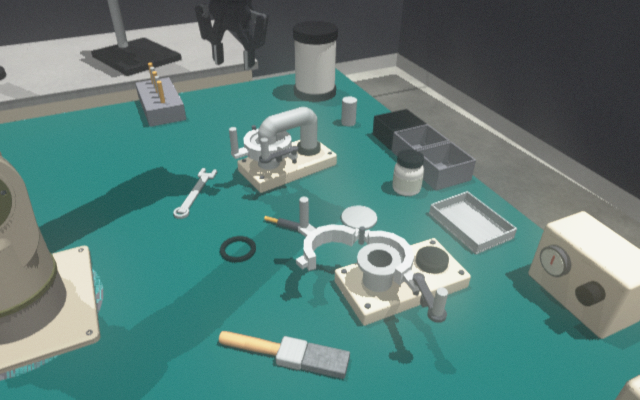

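View pics/s9f.png

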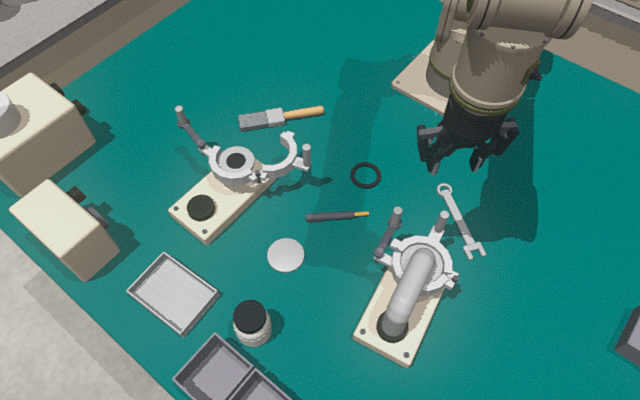

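```bash
python3 -c "
from workcell import workorder;print(workorder.hand_in())"
```

```text
the job is handed in; nothing more can be done
None
```

The ring on the port with the tube is shut and its latch arm is home. I handed the job in at about 15 s of the 58 s allowed; the hand-in gave no verdict. I swung the ring shut by gripping its handle post lightly, released it, then did the same with the latch post and backed clear.

**Final checks:**
- **Ring and latch:** in the last scene picture, both post tops are within about 1 px of where they should be when shut and home. That is a few hundredths of a radian. Both joints also stopped moving under a further light push.
- **Bare port:** by eye, it looks the same in the side picture as at the start.
- **Contact:** the gripper is clear of everything. Forces printed after each move stayed around 12 N or less.

**What disagreed:** the fingertips stand about 20–30 mm further back than the stated 8 mm overhang implies. Because of this, my first grasp closed on top of the ring's post, lifting the tool about 6 mm without harm. I went about 36 mm lower for the second try and it held. The hand also tilted and turned a few degrees during the moves, with no visible effect.

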